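# Lock a depth stop with its jam nut

### The job

Gently fit the open-jawed spanner fully onto the lower (steel) nut of the blue depth-stop stand, lying flat on the plate, and let go of it, so that the steel post can catch its handle. Then turn the upper (brass) jam nut clockwise, seen from above, down until the thin washer between the nuts is squeezed flat, and tighten it to about 1.1 newton metres (at least 0.8, never as much as 1.5), with the spanner alone holding the lower nut so that its setting is not lost. Let go and leave the spanner on the nut; leave the other things alone.

Things in the scene. Friction and masses are not known exactly. Their poses are not given: they have to be found in the camera images.
- stand: Blue fixed plate 160 x 90 mm, top 20 mm above the worktop. Origin on the worktop under the axis of the upright 20 mm stud; z up. The plate runs from 108 mm on the stud's -x side to 52 mm on its +x side, 45 mm either way in y. The stud's top is 76 mm above the worktop. The spanner goes on from the -x side, moving along +x; its handle then points to -x.
- stop_post: Upright fixed steel post, 10 mm diameter, 26 mm tall, 90 mm from the stud on the stand's -x side and 20 mm to its +y side. Origin at its foot on the plate's top. When the spanner on the nut turns clockwise seen from above, its handle comes to lie against this post (about 7 mm away at first). The push on the post times 0.09 m is the tightening torque.
- stop_nut_centre (a point): Centre of the lower steel hexagon nut, on the stud axis, 27 mm above the worktop; 14 mm high, standing on the plate, 32 mm across flats, 37 mm across corners. It turns with the nut: its y axis is square to a pair of flats, its x axis runs along them, nearly in line with the stand's x. The jaw goes on along this x axis.
- stop_nut (a joint): Turn of the lower steel nut in rad, clockwise from above positive; within 0.05 of 0 at the start. It turns easily (0.05 N m) when not held and is dragged round by the jam nut. It must stay between -0.5 and 0.5.
- jam_thread (a joint): How far the brass jam nut is screwed down relative to the lower nut, rad, clockwise positive: 0.6 to 0.8 at the start (0.2 N m), 1.0 where it meets the spring washer on the lower nut. The reading then stays while the nut flattens the washer (0.4 N m) over an unknown 0.02 to 0.55 rad; after that the torque rises steeply. Play and give of nut, spanner and post add up to 0.4 rad.
- jam_nut_centre (a point): Centre of the brass hexagon jam nut, on the stud axis, 47.5 mm above the worktop, 32 mm across flats, 24 mm high (its underside is 35.5 mm above the worktop, with a 1.3 mm dark washer between it and the lower nut). Its y axis is square to one pair of flats (the other pairs lie 60 degrees on). It turns with the nut and does not move along the stud. The stud sticks out 16.5 mm above it.
- jam_nut: The same brass jam nut; origin at the centre of its underside, axes as for its centre.
- spanner: Loose steel spanner with a red grip, 190 mm long, 0.15 to 0.3 kg, flat on the worktop. Origin at the jaw's centre on the flat underside, x from the handle out through the mouth, z up. Jaw 33.6 mm wide, mouth flared to 43 mm, tips 21 mm ahead of the origin, throat 17 mm behind it; head 56 mm wide, 12 mm thick. Bare handle 16 mm wide, 12 mm thick, to 108 mm behind the origin.
- spanner_jaw (a point): Centre of the spanner's jaw, 6 mm above its underside; it lies on the stud axis when the jaw is fully home on the lower nut, 26 mm above the worktop.
- spanner_grip (a point): Centre of the spanner's red grip, 138 mm behind the jaw's centre (-x), 12 mm above the underside. The grip is 60 mm long (x), 22 mm wide (y), 24 mm high (z). With the spanner on the nut it stands out past the plate's end, its underside 20 mm above the worktop.
- reagent: Bystander: white dropper bottle with a red top, 40 mm diameter, 106 mm tall; origin at the underside.
- weight: Bystander: grey calibration weight with a knob, 27 mm diameter, 48 mm tall; origin at the underside.

How it is judged (in metres and radians):
On the way, in this order (a step that is already met when the one before it is completed fails the run):
1. the spanner is fully home on the lower nut, flat on the plate, and released, while the jam nut is still loose (horizontal distance between spanner_jaw and stop_nut_centre below 0.006 m and z of spanner_jaw in the frame of stop_nut_centre between -0.005 and 0.004 m and contact force between the fingers and spanner below 0.2 N and value of joint jam_thread below 0.9 rad), for 0.2 s.
2. the gripper, turning the jam nut alone, has tightened it against the lower nut, the spanner's handle pressing on the post with 9 to 17 N (0.8 to 1.5 N m) (horizontal distance between spanner_jaw and stop_nut_centre below 0.006 m and z of spanner_jaw in the frame of stop_nut_centre between -0.005 and 0.004 m and value of joint jam_thread above 0.96 rad and contact force between spanner and stop_post between 9 and 17 N and contact force between the fingers and jam_nut above 1 N and contact force between each of the arm, the fingers and spanner below 0.2 N), for 0.2 s.
At the end, for the whole second after the job is handed in: The spanner lies at rest, flat on the plate, with its jaw's centre within 6 mm of the lower nut's axis (height within 5 mm below to 4 mm above the nut's centre), and the jam nut is still screwed down against the lower nut (jam_thread above 0.95) (horizontal distance between spanner_jaw and stop_nut_centre below 0.006 m and z of spanner_jaw in the frame of stop_nut_centre between -0.005 and 0.004 m and value of joint jam_thread above 0.95 rad and linear speed of spanner below 0.02 m/s); the robot touches nothing.
It fails at once if the jam nut is overtightened or the spanner rammed: more than 17 N (1.5 N m) on the post (contact force between spanner and stop_post above 17 N).
It fails at once if the lower nut loses its setting (turned more than 0.5 rad from zero) (value of joint stop_nut above 0.5 rad or value of joint stop_nut below -0.5 rad).
It fails at once if a bystander is moved more than 30 mm (distance of any of reagent, weight from where it was at the start of the episode above 0.03 m).
It also fails if it takes over 53 s, if anything falls off the work surface, if the arm or the gripper's body presses on something with over 40 N, if the wrist force passes 120 N, or if a joint passes its speed limit or range.

### The arm

A 7-joint arm with a two-finger parallel gripper is mounted at the origin on a cart in front of the work surface, level with it; the furniture and walls round the work are solid. World frame = base frame: x ahead of the robot, y to its left, z up, the work surface at z = 0. Lengths are in mm, angles in rad, forces in N, time in s.
With the tool pointing down it reaches from about 425 to 875 mm from the base axis. Payload 4.7 kg.
Tool frame: the origin (TCP) lies between the finger pads; the fingertips stand r.tips_ahead ahead of it and the grasp point (between the pads) lies 2 mm behind it (r.tips_ahead is the distance from the TCP to the fingertips, in mm); z points along the fingers, y is the line along which they close (so a half turn about z gives the same grasp; the last joint's range is limited). The gripper opens to 85 mm and grips with 20 to 120 N. Pads are 22 mm wide; open, the fingers measure 114 mm over their backs; the gripper's body (76 mm by 85 mm) begins 54 mm behind the grasp point. The pads swing forward as they close: fully open they stand 13 mm farther back than shut.
Start: joints at [1.116, 0.321, -0.07, 1.45, 0.023, 1.371, -0.057], TCP at [293.665, -579.9, 248.349] pointing down, gripper open.
Joint ranges: [-2.86, 2.86], [-0.3, 2.09], [-1.38, 1.24], [0.06, 2.45], [-1.56, 4.7], [0.09, 2.05], [-2.69, 2.69]. Speed limits (rad/s): [2.57, 2.57, 3.14, 3.14, 3.14, 3.14, 3.14].

### API

Orientations are given as a unit quaternion [x, y, z, w].
In Python, from rig import r gives the robot as it stands.
- The arm moves only by the shell command python3 -m creep 'ROWS'. ROWS is JSON, a list of rows, each an object of numbers: "hand": the gripper's target within -1 to 1 (fully open at 1, half-way at 0, shut at -1); "dx", "dy", "dz": the shift along the tool's x, y, z in m; "yaw": the turn about the tool's z in rad. A call has 1 to 20 rows; each row shifts and turns the commanded pose from where the row before left it, along the tool's axes as they then stand; what a row does not reach is not made up. A row lasts 1/10 s, in which the tool goes at most 50 mm and 8.59 degrees, less where a joint would pass 70% of its speed; a pose out of reach is approached as far as the arm can. A call is refused whole if a number of a shift passes 0.05 or a number of a turn 0.15, either way. A call with a gripper value outside its range is refused whole. The fingers move at their own pace and stop on an object; the grip force is fixed at half the most. Time passes only in rows, so rows that do not move let the fingers close. It gives the time, the measured TCP pose, the force, the opening and the grip force at its end, in the units of the state.
- r.state(): the state, without advancing time (a new reading comes with each control period).
- r.read_camera(name): name is "side" or "top"; returns (picture, depth): 480x640x3 uint8, red, green, blue; 480x640 float32, mm along the optical axis (not along the pixel's ray), 0 where there is no reading.
- r.camera_params(name): a dict with "vertical_fov" (degrees; the focal length in pixels is half the picture's height over the tangent of half this angle, whatever the lens; pixels are square), "cx", "cy" (the principal point, pixels), "cam_to_world" (4x4, takes a point from camera to world coordinates). Camera axes: x right, y up, looking along -z (the intrinsics and any distortion apply to the point x, -y, -z); pixel columns grow to the right and rows downward; lengths in mm; the calibration is good to about 2 mm. A picture is of the moment at which its call begins. camera_params takes no time and is no camera call.
- r.sign_off(): hands the job in; it is judged then, once.
Trained networks look in the newest picture that a camera, given by its name, has taken for a name from the list of things; names that differ only in an ending like _2 or _b are one class to them, and where a whole thing is asked for, a point or a joint stands for the part that bears it (a point fixed in the world has none). Each returns a list of dicts, best first, with "confidence" (0 to 1); they miss things now and then, are a little off and sometimes report something else, mostly with a low value. They report only what shows in the picture. A call takes as long as a camera call.
- r.silhouettes(query, camera): "region" (480x640 bool, what is visible of it) and "point" ([column, row] in pixels, amid what is visible of it).
The state is a dict: "t": time; "joint_positions": joint angles; "joint_velocities": joint speeds; "joint_torque": joint torques, N m; "position": TCP position; "tcp_rot": TCP orientation; "wrist_force": force on the tool from outside, world axes, zero at the start; "torque": the same for the moment, N m; "width": finger opening in mm; "gripper_force": force on a finger pad.
Only numpy, scipy, OpenCV 4.12 (cv2) and the standard library are available. Lean on these libraries where they do the work, as an engineer would, in place of code of your own. Each camera call takes 0.05 s, during which the arm holds its last target. There are 200 camera calls.

## Working session

There is one attempt and no reset: what is moved stays moved. The work goes in short steps, Python scripts to look and compute and a shell command to move; the robot and the scene stay as the last step left them, time stands still between calls to the robot, and variables do not carry over. Pictures are saved under pics/ and viewed, at most 10 in all, crops included, and the job is handed in when it is done.

```bash
ls; mkdir -p pics; cat > h.py <<'E'
from rig import r
import numpy as np, cv2
def cam(n):
    p=r.camera_params(n); f=240/np.tan(np.radians(p['vertical_fov'])/2); return p,f,np.array(p['cam_to_world'])
def pts(n,depth,mask):
    p,f,T=cam(n); v,u=np.nonzero(mask&(depth>0)); d=depth[v,u]
    P=np.c_[(u-p['cx'])*d/f,-(v-p['cy'])*d/f,-d]
    return P@T[:3,:3].T+T[:3,3]
E
python3 - <<'E'
from h import *
s=r.state();print(s['t'],s['position'],s['tcp_rot'],s['wrist_force'],s['width'],r.tips_ahead)
for n in ['top','side']:
    im,d=r.read_camera(n); cv2.imwrite(f'pics/{n}0.png',im[:,:,::-1]); np.save(f'{n}_d.npy',d)
    print({k:(v if k!='cam_to_world' else np.round(v,3).tolist()) for k,v in r.camera_params(n).items()})
    for q in ['stand','stop_post','stop_nut','jam_nut','spanner','spanner_grip','reagent','weight']:
        for o in r.silhouettes(q,n)[:2]:
            P=pts(n,d,o['region'])
            print(n,q,round(o['confidence'],2),o['point'],o['region'].sum(),P.mean(0).round(),P.min(0).round(),P.max(0).round() if len(P) else 0)
E
```

```text
pics
0.0 [ 293.40313515 -579.44394715  247.2202084 ] [ 9.72646986e-01  2.32286326e-01 -2.75786448e-04 -9.09360301e-04] [-0.00711454  0.27372255  0.3214414 ] 85.30487519261432 17.0
{'vertical_fov': 50.90099169630746, 'cx': 322.84646671854733, 'cy': 238.99697874406098, 'cam_to_world': [[-0.006, 0.995, -0.101, 518.011], [-1.0, -0.008, -0.013, -250.829], [-0.014, 0.101, 0.995, 921.883], [0.0, 0.0, 0.0, 1.0]]}
top stand 0.58 [254.9, 282.9] 4593 [ 529. -119.   23.] [ 473. -202.   -4.] [582. -29.  80.]
top stand 0.21 [241.8, 284.1] 254 [533. -95.  55.] [ 517. -108.   18.] [549. -73.  71.]
top stop_nut 0.72 [238.5, 284.8] 232 [532. -94.  57.] [ 515. -107.   18.] [549. -73.  68.]
top stop_nut 0.68 [243.1, 284.6] 261 [532. -94.  54.] [ 515. -108.   18.] [549. -65.  76.]
top jam_nut 0.63 [239.2, 280.2] 273 [533. -91.  58.] [ 517. -107.   18.] [549. -63.  79.]
top jam_nut 0.61 [242.2, 285.3] 245 [533. -94.  56.] [ 517. -107.   20.] [548. -69.  77.]
top spanner 0.83 [424.6, 268.0] 1352 [ 548. -421.   15.] [ 455. -449.   -4.] [ 640. -379.   30.]
top spanner 0.38 [240.3, 283.7] 230 [532. -93.  58.]
[... 615 characters left out ...]
3.   -1.] [583. -31.  79.]
side stop_post 0.57 [346.4, 285.1] 191 [ 502. -178.   31.] [ 494. -266.   -0.] [ 532. -168.   48.]
side stop_post 0.27 [301.9, 307.6] 1006 [528. -80.  44.] [ 515. -166.   20.] [559. -70.  63.]
side stop_nut 0.85 [301.3, 308.4] 1022 [529. -81.  44.] [ 515. -193.    1.] [592. -70.  63.]
side jam_nut 0.74 [299.0, 300.2] 667 [528. -80.  52.] [ 515. -166.   21.] [549. -70.  63.]
side spanner 0.96 [370.1, 226.9] 1477 [ 544. -417.   13.] [ 453. -451.    0.] [ 644. -374.   27.]
side spanner_grip 0.87 [366.3, 229.5] 1646 [ 546. -418.   12.] [ 453. -509.   -1.] [ 649. -374.   27.]
side weight 0.87 [263.4, 261.1] 420 [ 644. -217.   25.] [ 635. -299.    0.] [ 692. -209.   50.]
```

View pics/top0.png

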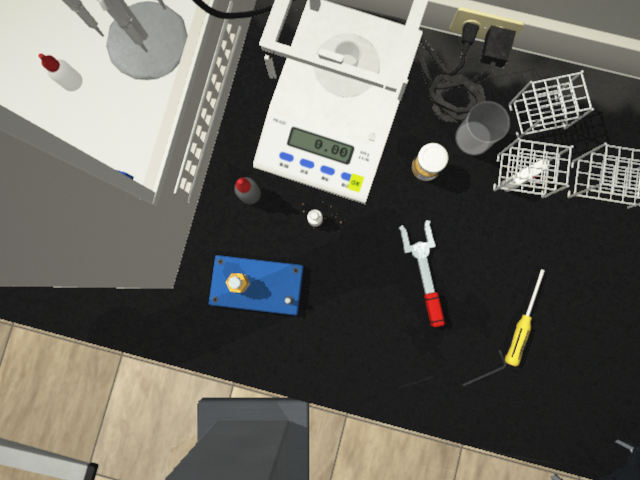

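View pics/side0.png

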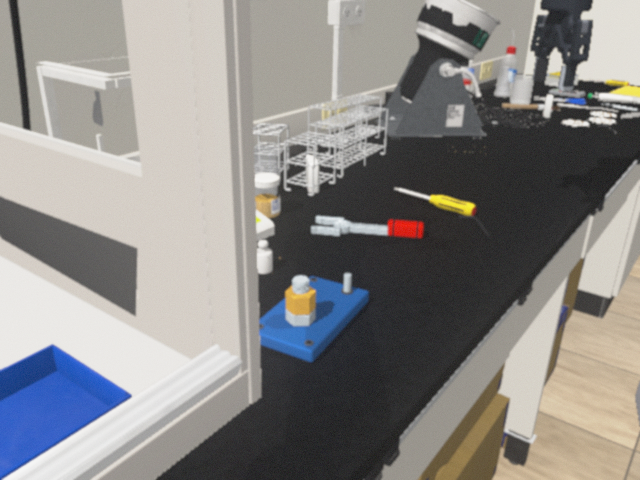

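The top view shows the stand with its stud at (237,284) and post at (290,300). The spanner's jaw points up at about (417,230) and its red grip is at (434,310). The hood is just left of the stand. The side view confirms this layout. Next I'll fit the poses.

```bash
cat > fit.py <<'E'
from h import *
def rect(P): 
    (c,wh,a)=cv2.minAreaRect(P[:,:2].astype(np.float32)); b=cv2.boxPoints((c,wh,a))
    e=[b[1]-b[0],b[2]-b[1]]; e=max(e,key=np.linalg.norm); return np.round(c,1),np.round(wh,1),round(float(np.arctan2(e[1],e[0])),3)
def clouds(n,im,d):
    hsv=cv2.cvtColor(im,cv2.COLOR_RGB2HSV); H,S,V=[hsv[...,i] for i in range(3)]
    out={}
    for k,m in dict(blue=(H>100)&(H<125)&(S>150)&(V>60),red=((H<6)|(H>174))&(S>150)&(V>60),brass=(H>12)&(H<28)&(S>100),grey=(S<60)&(V>90)).items(): out[k]=pts(n,d,m)
    return out
def sel(P,lo,hi): return P[((P>lo)&(P<hi)).all(1)]
if __name__=='__main__':
  for n in ['top','side']:
    im=cv2.imread(f'pics/{n}0.png')[:,:,::-1].copy(); d=np.load(f'{n}_d.npy'); C=clouds(n,im,d)
    B=sel(C['blue'],[430,-260,14],[620,0,26]); print(n,'plate',rect(B),B[:,2].mean())
    G=sel(C['red'],[430,-480,19],[560,-350,32]); print('grip',rect(G),np.median(G[:,2]),len(G))
    S=sel(C['grey'],[505,-120,70],[560,-60,90]); print('stud',S.mean(0),np.ptp(S,0),len(S))
    Po=sel(C['grey'],[450,-230,38],[540,-150,52]); print('post',Po.mean(0),np.ptp(Po,0),len(Po))
    A=sel(C['grey'],[430,-480,6],[660,-350,20]); print('spanner',A.mean(0),len(A))
    Hd=sel(C['grey'],[500,-480,6],[570,-350,20]); print('handle fit',cv2.fitLine(Hd[:,:2].astype(np.float32),cv2.DIST_HUBER,0,.01,.01).ravel())
    J=sel(C['grey'],[590,-480,6],[660,-350,20]); print('head',J.min(0),J.max(0),rect(J))
    Br=sel(C['brass'],[490,-130,56],[580,-50,62]); print('brasstop',Br.mean(0),np.ptp(Br,0),len(Br))
    P=pts(n,d,np.ones_like(d,bool)); Q=sel(P,[400,-200,90],[700,150,500]); print('near hood min y by z',[(z,sel(Q,[400,-200,z],[640,150,z+60])[:,:2].min(0).round() if len(sel(Q,[400,-200,z],[640,150,z+60])) else None) for z in range(90,450,60)])
E
python3 fit.py
```

```text
top plate (array([ 529.3, -117.1]), array([159.9,  89.8]), 1.447) 20.21716811641151
grip (array([ 483.4, -435. ]), array([58.4, 21.7]), 0.195) 23.738682776498877 403
stud [532.39706334 -90.35923577  75.98807033] [16.75701042 17.90073433  9.53912096] 106
post [ 502.13552768 -176.56324449   46.69581416] [8.62794433 7.1060132  7.45879475] 26
spanner [ 581.74269338 -415.06873553   11.67606362] 910
handle fit [ 9.7579640e-01  2.1868101e-01  5.4127008e+02 -4.2298187e+02]
head [ 590.3176698  -439.93979301    6.38781129] [ 643.5080977  -376.74999587   16.90201467] (array([ 613.4, -408.8]), array([52.4, 56.4]), -1.379)
brasstop [531.90369932 -92.57191658  59.85820198] [30.69388627 34.57699502  5.85465685] 128
near hood min y by z [(90, array([524.,   5.])), (150, array([524.,   5.])), (210, array([524.,   5.])), (270, array([524.,   4.])), (330, array([524.,   5.])), (390, array([524.,   4.]))]
side plate (array([ 528.4, -116.9]), array([162.8,  90.4]), 1.448) 20.58683452045952
grip (array([ 483.2, -433.7]), array([57.8, 25.9]), 0.272) 24.659805181138694 266
stud [530.92516588 -86.8227139   75.31945308] [19.1586899  19.24828022  8.52796631] 176
post [ 500.72774266 -174.20131229   43.65306199] [ 8.74386055 11.63832495 10.23702789] 63
spanner [ 581.90601921 -410.93220134   11.60452654] 732
handle fit [ 9.8233294e-01  1.8714172e-01  5.4029913e+02 -4.1785553e+02]
head [ 590.08278652 -440.68693621    6.06729688] [ 643.69663696 -374.13914462   15.55689643] (array([ 613.2, -408.5]), array([52.1, 61.4]), -1.381)
brasstop [528.85210017 -81.46143634  59.81885642] [32.73977332 29.77266086  5.88830523] 224
near hood min y by z [(90, array([522.,  22.])), (150, array([522.,  22.])), (210, array([522.,  22.])), (270, array([522.,  23.])), (330, array([522.,  22.])), (390, None)]
```

```bash
python3 -m creep '[{"hand":0.2,"dx":0.0335,"dy":-0.0062,"dz":0.0225},{"hand":0.2,"dx":0.0335,"dy":-0.0062,"dz":0.0225},{"hand":0.2,"dx":0.0335,"dy":-0.0062,"dz":0.0225},{"hand":0.2,"dx":0.0335,"dy":-0.0062,"dz":0.0225},{"hand":0.2,"dx":0.0335,"dy":-0.0062,"dz":0.0225},{"hand":0.2,"dx":0.0335,"dy":-0.0062,"dz":0.0225},{"hand":0.2,"dx":0.0335,"dy":-0.0062,"dz":0.0225},{"hand":0.2,"yaw":0.137},{"hand":0.2,"yaw":0.137},{"hand":0.2},{"hand":0.2},{"hand":0.2}]'
cat >> h.py <<'E'
def heading(q=None):
    from scipy.spatial.transform import Rotation as R
    x=R.from_quat(r.state()['tcp_rot'] if q is None else q).as_matrix(); return float(np.arctan2(x[1,0],x[0,0])),x
def go(tx,ty,tz,hd):
    s=r.state(); h,x=heading(); dv=x.T@(np.array([tx,ty,tz])-s['position'])
    print('t',s['t'],'pos',s['position'].round(1),'head',round(h,3),'tilt',x[:,2].round(3),'d tool mm',dv.round(1),'yaw',round(h-hd,3),'F',np.round(s['wrist_force'],1),'T',np.round(s['torque'],2),'w',round(s['width'],1),'j',np.round(s['joint_positions'],2))
E
python3 -c "
from h import *
go(483.4,-434.8,19.5,.195)"
```

```text
t 0.9 pos [ 293.7 -579.9  248.4] head 0.469 tilt [-0. -0. -1.] d tool mm [234.8 -43.7 228.8] yaw 0.274 F [ 0.3 -0.1  0.5] T [-0.04  0.04  0.03] w 85.1 j [ 1.12  0.32 -0.07  1.45  0.02  1.37 -0.06]invalid input
```

```bash
python3 -m creep '[{"hand":0.2,"dx":0.0335,"dy":-0.0062,"dz":0.0225,"yaw":0},{"hand":0.2,"dx":0.0335,"dy":-0.0062,"dz":0.0225,"yaw":0},{"hand":0.2,"dx":0.0335,"dy":-0.0062,"dz":0.0225,"yaw":0},{"hand":0.2,"dx":0.0335,"dy":-0.0062,"dz":0.0225,"yaw":0},{"hand":0.2,"dx":0.0335,"dy":-0.0062,"dz":0.0225,"yaw":0},{"hand":0.2,"dx":0.0335,"dy":-0.0062,"dz":0.0225,"yaw":0},{"hand":0.2,"dx":0.0335,"dy":-0.0062,"dz":0.0225,"yaw":0},{"hand":0.2,"dx":0,"dy":0,"dz":0,"yaw":0.137},{"hand":0.2,"dx":0,"dy":0,"dz":0,"yaw":0.137},{"hand":0.2,"dx":0,"dy":0,"dz":0,"yaw":0}]'
python3 -c "
from h import *
go(483.4,-434.8,19.5,.195)"
```

```text
t: 1.9
position: [483.5, -435.0, 90.6]
tcp_rot: [0.995, 0.097, -0.0, 0.0]
wrist_force: [0.0, 0.4, 1.3]
width: 50.9
gripper_force: 0.0
t 1.9 pos [ 483.5 -435.    90.6] head 0.195 tilt [-0. -0. -1.] d tool mm [ 0.  -0.2 71.1] yaw 0.0 F [0.  0.4 1.3] T [-0.01 -0.01 -0.06] w 50.9 j [ 0.79  0.44 -0.12  1.62  0.06  1.09 -0.73]
```

```bash
python3 -m creep '[{"hand":0.2,"dx":0,"dy":0,"dz":0.03,"yaw":0},{"hand":0.2,"dx":0,"dy":0,"dz":0.025,"yaw":0},{"hand":0.2,"dx":0,"dy":0,"dz":0.015,"yaw":0},{"hand":0.2,"dx":0,"dy":0,"dz":0,"yaw":0},{"hand":-1,"dx":0,"dy":0,"dz":0,"yaw":0},{"hand":-1,"dx":0,"dy":0,"dz":0,"yaw":0},{"hand":-1,"dx":0,"dy":0,"dz":0,"yaw":0},{"hand":-1,"dx":0,"dy":0,"dz":0,"yaw":0},{"hand":-1,"dx":0,"dy":0,"dz":0,"yaw":0},{"hand":-1,"dx":0,"dy":0,"dz":0,"yaw":0}]'
```

```text
t: 2.9
position: [484.3, -436.2, 22.7]
tcp_rot: [0.995, 0.097, 0.001, 0.001]
wrist_force: [0.1, -0.4, 5.2]
width: 20.7
gripper_force: 62.5
```

```bash
python3 -m creep '[{"hand":-1,"dx":0,"dy":0,"dz":-0.03,"yaw":0},{"hand":-1,"dx":0,"dy":0,"dz":-0.03,"yaw":0},{"hand":-1,"dx":0,"dy":0,"dz":0,"yaw":-0.1},{"hand":-1,"dx":0,"dy":0,"dz":0,"yaw":-0.125},{"hand":-1,"dx":0,"dy":0,"dz":0,"yaw":-0.125},{"hand":-1,"dx":0,"dy":0,"dz":0,"yaw":-0.125},{"hand":-1,"dx":0,"dy":0,"dz":0,"yaw":-0.125},{"hand":-1,"dx":0,"dy":0,"dz":0,"yaw":-0.125},{"hand":-1,"dx":0,"dy":0,"dz":0,"yaw":-0.125},{"hand":-1,"dx":0,"dy":0,"dz":0,"yaw":-0.125},{"hand":-1,"dx":0,"dy":0,"dz":0,"yaw":-0.125},{"hand":-1,"dx":0,"dy":0,"dz":0,"yaw":-0.1},{"hand":-1,"dx":0,"dy":0,"dz":0,"yaw":-0.052},{"hand":-1,"dx":0,"dy":0,"dz":0,"yaw":0}]'
python3 -c "
from h import *
go(508.4,-281.1,80,1.447)"
```

```text
t: 4.3
position: [482.8, -435.1, 80.4]
tcp_rot: [0.75, 0.662, -0.0, -0.0]
wrist_force: [0.3, 0.4, -2.1]
width: 20.8
gripper_force: 61.5
t 4.3 pos [ 482.8 -435.1   80.4] head 1.447 tilt [-0.001  0.001 -1.   ] d tool mm [155.9   6.4   0.5] yaw -0.0 F [ 0.3  0.4 -2.1] T [ 0.03 -0.   -0.06] w 20.8 j [ 0.96  0.47 -0.35  1.62  0.18  1.08  0.44]
```

```bash
python3 -m creep '[{"hand":-1,"dx":0.02,"dy":0.001,"dz":0,"yaw":0},{"hand":-1,"dx":0.03,"dy":0.001,"dz":0,"yaw":0},{"hand":-1,"dx":0.03,"dy":0.0015,"dz":0,"yaw":0},{"hand":-1,"dx":0.03,"dy":0.0015,"dz":0,"yaw":0},{"hand":-1,"dx":0.025,"dy":0.001,"dz":0,"yaw":0},{"hand":-1,"dx":0.015,"dy":0.0004,"dz":0,"yaw":0},{"hand":-1,"dx":0.006,"dy":0,"dz":0,"yaw":0},{"hand":-1,"dx":0,"dy":0,"dz":0,"yaw":0},{"hand":-1,"dx":0,"dy":0,"dz":0,"yaw":0}]'
cat > look.py <<'E'
from fit import *
import sys
tag=sys.argv[1]
th=1.447;X=np.array([np.cos(th),np.sin(th)]);Y=np.array([-X[1],X[0]]);O=np.array([532.2,-89.6])
go(508.4,-281.1,80,1.447)
for n in ['top','side']:
    im,d=r.read_camera(n); cv2.imwrite(f'pics/{n}{tag}.png',im[:,:,::-1]); np.save(f'{n}_d{tag}.npy',d)
    P=pts(n,d,(cv2.cvtColor(im,cv2.COLOR_RGB2HSV)[...,1]<90)&(d>0))
    Q=np.c_[(P[:,:2]-O)@X,(P[:,:2]-O)@Y,P[:,2]]
    np.save(f'Q{n}.npy',Q)
    for o in r.silhouettes('spanner',n)[:1]:
        P=pts(n,d,o['region']); S=np.c_[(P[:,:2]-O)@X,(P[:,:2]-O)@Y,P[:,2]]; print(n,o['confidence'],len(S))
        for a in range(-230,20,10):
            s=S[(S[:,0]>=a)&(S[:,0]<a+10)]
            s=s[s[:,2]>np.median(s[:,2])-8] if len(s) else s
            if len(s)>4: print(a,len(s),'y',np.percentile(s[:,1],[3,50,97]).round(1),'z',np.percentile(s[:,2],[5,50,95]).round(1))
E
python3 look.py a
```

```text
t: 5.2
position: [508.5, -282.8, 80.8]
tcp_rot: [0.75, 0.661, -0.0, 0.0]
wrist_force: [-0.6, 0.5, -1.8]
width: 20.8
gripper_force: 61.5
t 5.2 pos [ 508.5 -282.8   80.8] head 1.445 tilt [-0.    -0.001 -1.   ] d tool mm [ 1.7 -0.3  0.8] yaw -0.002 F [-0.6  0.5 -1.8] T [-0.12 -0.    0.04] w 20.8 j [ 0.82  0.35 -0.42  1.8   0.16  1.03  0.21]
top 0.57 812
-140 7 y [-5.3 -2.1  2.6] z [68.9 70.6 71.1]
-130 57 y [-8.  -0.2  7.1] z [68.  69.7 72.8]
-120 54 y [-7.4 -0.4  6.6] z [67.1 70.1 72.4]
-110 53 y [-7.7 -0.9  6. ] z [67.6 69.9 72.1]
-100 81 y [-12.6  -1.   10.9] z [67.7 70.  72.4]
-90 157 y [-23.2   0.3  24.3] z [67.2 69.7 72.2]
-80 162 y [-25.6   0.6  25.2] z [67.1 69.8 72.3]
-70 68 y [-26.5 -17.8  25.5] z [66.9 69.8 72. ]
-60 68 y [-26.6  16.9  25.5] z [67.9 69.7 72.1]
-50 64 y [-26.7 -18.4  25.2] z [67.4 69.9 72.9]
-40 21 y [-28.6 -21.8  24.8] z [66.2 69.4 71.9]
side 0.69 1621
-220 7 y [-9.2 -5.6 -3.1] z [82.2 83.4 83.6]
-210 15 y [-7.4 -3.1  1.7] z [82.5 83.3 84.5]
-200 25 y [-8.3 -1.9  5.2] z [82.3 83.3 84.7]
-190 39 y [-8.7  4.1 10.7] z [77.4 82.8 84. ]
-180 59 y [-8.   4.5 11.5] z [74.2 83.  84. ]
-170 150 y [-6.9  2.9 10.8] z [69.7 76.6 83.3]
-160 42 y [-5.5  6.   8.2] z [63.3 70.5 71.7]
-150 44 y [-4.8  4.3  8.5] z [65.  70.9 71.9]
-140 49 y [-5.7  4.9  8.7] z [64.7 70.7 71.9]
-130 48 y [-5.1  4.2  8.5] z [64.2 70.6 71.7]
-120 57 y [-6.2  4.3  8.5] z [63.  70.5 71.8]
-110 45 y [-6.8  3.1  8.2] z [65.6 70.8 71.4]
-100 62 y [-11.7   0.   11.8] z [69.9 71.  71.9]
-90 116 y [-23.    1.7  27.9] z [69.2 70.8 71.7]
-80 300 y [-22.8   1.7  27.8] z [61.9 69.2 71.6]
-70 93 y [-25.   -2.6  27.3] z [62.  70.1 71.6]
-60 101 y [-24.9  18.3  27. ] z [62.9 70.2 71.4]
-50 97 y [-25.7 -17.2  26.4] z [62.1 69.7 71.1]
-40 118 y [-27.1   1.1  28.7] z [60.2 66.3 71. ]
```

```bash
python3 -m creep '[{"hand":-1,"dx":0.008,"dy":0,"dz":0,"yaw":0},{"hand":-1,"dx":0.0075,"dy":0,"dz":0,"yaw":-0.002},{"hand":-1,"dx":0,"dy":0,"dz":0,"yaw":0},{"hand":-1,"dx":0,"dy":0,"dz":0.01,"yaw":0},{"hand":-1,"dx":0,"dy":0,"dz":0.01,"yaw":0},{"hand":-1,"dx":0,"dy":0,"dz":0.008,"yaw":0},{"hand":-1,"dx":0,"dy":0,"dz":0.005,"yaw":0},{"hand":-1,"dx":0,"dy":0,"dz":0.0035,"yaw":0},{"hand":-1,"dx":0,"dy":0,"dz":0,"yaw":0},{"hand":-1,"dx":0,"dy":0,"dz":0,"yaw":0}]'
python3 look.py b | sed -n '1p;2p;/^-[98765432]0/p;/^-1[0123]0/p'
```

```text
t: 6.4
position: [511.0, -265.9, 44.5]
tcp_rot: [0.749, 0.663, 0.0, 0.0]
wrist_force: [-0.6, 0.2, -1.4]
width: 20.7
gripper_force: 61.5
t 6.4 pos [ 511.  -265.9   44.5] head 1.449 tilt [ 0. -0. -1.] d tool mm [-15.4  -0.7 -35.5] yaw 0.002 F [-0.6  0.2 -1.4] T [-0.02 -0.06 -0.09] w 20.7 j [ 0.79  0.38 -0.42  1.84  0.19  0.96  0.17]
top 0.57 723
-110 23 y [-7.5 -2.1  5.4] z [32.  34.  36.4]
-100 53 y [-8.1 -0.1  7.1] z [31.2 34.1 36.8]
-90 55 y [-8.6 -0.2  7.2] z [31.7 33.7 36.1]
-80 90 y [-13.8  -0.6  13.2] z [30.6 33.7 36.1]
-70 170 y [-26.1   0.   25.2] z [30.8 33.7 36.3]
-60 118 y [-26.6  -0.7  25.6] z [30.8 33.4 36.1]
-50 65 y [-26.1  16.7  25.7] z [30.6 33.3 36.3]
-40 66 y [-26.2 -17.1  25.2] z [30.5 33.9 36.2]
-30 56 y [-27.3  17.9  26.3] z [30.5 33.8 35.9]
-200 15 y [-8.5 -5.9 -2.6] z [46.4 47.3 48.3]
-130 41 y [-7.3  0.7  8.1] z [29.8 34.8 35.9]
-120 33 y [-7.   0.6  8.3] z [34.1 35.3 36.5]
-110 51 y [-7.5  2.3  8. ] z [28.7 34.8 36.1]
-100 54 y [-5.8  3.5 10.9] z [28.4 34.4 36.1]
-90 49 y [-7.6  2.2  7.8] z [33.  34.7 36.1]
-80 86 y [-14.8   0.2  14.3] z [33.7 34.6 35.6]
-70 132 y [-21.    5.2  27.7] z [31.7 34.8 35.8]
-60 215 y [-14.5   6.3  27.6] z [25.7 33.  35.6]
-50 51 y [17.5 24.9 27.3] z [27.4 34.5 35.8]
-40 59 y [17.9 25.2 27. ] z [26.7 33.9 35.2]
-30 41 y [20.  25.9 28.6] z [27.8 34.  35.2]
-20 29 y [22.1 24.9 27.4] z [25.6 28.9 34.8]
```

View pics/sideb.png

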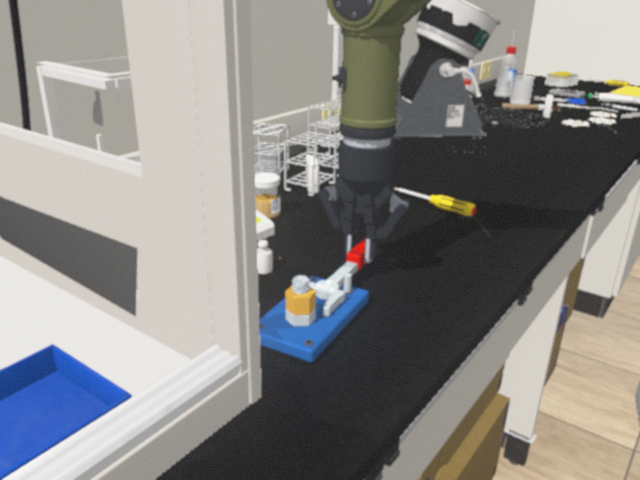

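The side view shows the jaw just before the nut at (320,290), clear of the post at (347,283). I'll slide it on now.

```bash
python3 -m creep '[{"hand":-1,"dx":0,"dy":0,"dz":0.001,"yaw":0.002},{"hand":-1,"dx":0.004,"dy":0,"dz":0,"yaw":0},{"hand":-1,"dx":0.005,"dy":0,"dz":0,"yaw":0},{"hand":-1,"dx":0.005,"dy":0,"dz":0,"yaw":0},{"hand":-1,"dx":0.005,"dy":0,"dz":0,"yaw":0},{"hand":-1,"dx":0.005,"dy":0,"dz":0,"yaw":0},{"hand":-1,"dx":0.004,"dy":0,"dz":0,"yaw":0},{"hand":-1,"dx":0.002,"dy":0,"dz":0,"yaw":0},{"hand":-1,"dx":0,"dy":0,"dz":0,"yaw":0},{"hand":-1,"dx":0,"dy":0,"dz":0,"yaw":0}]'
python3 -c "
from h import *
go(515.2,-226.5,43,1.447)"
```

```text
t: 7.6
position: [514.5, -236.3, 43.3]
tcp_rot: [0.75, 0.662, -0.0, 0.0]
wrist_force: [0.1, 0.7, -1.5]
width: 20.4
gripper_force: 61.5
t 7.6 pos [ 514.5 -236.3   43.3] head 1.447 tilt [ 0. -0. -1.] d tool mm [ 9.8 -0.5  0.3] yaw -0.0 F [ 0.1  0.7 -1.5] T [-0.07 -0.01  0.01] w 20.4 j [ 0.75  0.37 -0.43  1.86  0.19  0.95  0.12]
```

```bash
python3 -m creep '[{"hand":-1,"dx":0.003,"dy":0,"dz":0,"yaw":0},{"hand":-1,"dx":0.002,"dy":0,"dz":0,"yaw":0},{"hand":-1,"dx":0.001,"dy":0,"dz":0,"yaw":0},{"hand":-1,"dx":0,"dy":0,"dz":0,"yaw":0},{"hand":-1,"dx":0,"dy":0,"dz":0,"yaw":0}]'; python3 -m creep '[{"hand":-1,"dx":0.001,"dy":0,"dz":0,"yaw":0},{"hand":-1,"dx":0.001,"dy":0,"dz":0,"yaw":0},{"hand":-1,"dx":0,"dy":0,"dz":0,"yaw":0}]'
python3 look.py c | sed -n '1,2p;/^-[98765432]0/p;/^-1[0123]0/p;/^0/p;/^10/p'
```

```text
t: 8.1
position: [515.3, -230.2, 43.3]
tcp_rot: [0.75, 0.662, -0.0, 0.0]
wrist_force: [-0.3, -0.2, -0.8]
width: 20.8
gripper_force: 61.5
t: 8.4
position: [515.5, -228.2, 43.4]
tcp_rot: [0.75, 0.662, -0.0, 0.0]
wrist_force: [-0.1, 0.2, -2.0]
width: 20.2
gripper_force: 61.5
t 8.4 pos [ 515.5 -228.2   43.4] head 1.447 tilt [ 0. -0. -1.] d tool mm [-53.3  -0.5 -36.6] yaw -0.0 F [-0.1  0.2 -2. ] T [-0.09 -0.01  0.04] w 20.2 j [ 0.74  0.37 -0.43  1.87  0.19  0.95  0.1 ]
top 0.85 605
-40 97 y [-15.7  -1.4  15.3] z [29.9 32.7 35.5]
-30 184 y [-26.6  -0.   25.3] z [29.7 32.6 35.4]
-20 94 y [-25.9  -1.2  25.6] z [30.6 32.2 34.8]
0 64 y [-26.7  15.2  25.9] z [30.4 32.4 36. ]
10 55 y [-27.3  18.3  27.5] z [30.  32.1 35. ]
-130 72 y [-8.6  6.6 11.7] z [39.5 45.8 59.2]
-120 128 y [-9.7  2.2 10.9] z [36.9 43.5 46.3]
-110 78 y [-7.5  0.5  7.9] z [29.3 34.2 43.2]
-100 58 y [-7.3  2.3 15.6] z [27.3 33.4 37.2]
-90 60 y [-6.8  3.3  8.3] z [25.9 33.3 34.2]
-80 62 y [-7.4  3.2  8.2] z [26.9 33.2 34.4]
-70 65 y [-6.3  4.1  8.8] z [26.8 33.3 34.4]
-60 62 y [-5.7  4.4  8.5] z [26.4 32.9 34.3]
-50 40 y [-3.9  3.3  9.5] z [32.4 33.5 34.4]
-40 49 y [ 2.6  9.5 25.3] z [32.1 33.3 34.1]
-30 96 y [ 7.6 19.8 28.2] z [25.8 33.1 34.1]
-20 72 y [11.2 23.6 27.1] z [25.8 32.6 34.4]
0 99 y [-24.9  21.2  27. ] z [25.9 32.8 34. ]
10 178 y [-27.3 -18.5  28.1] z [23.  30.2 34. ]
```

```bash
python3 -m creep '[{"hand":-1,"dx":0.001,"dy":0,"dz":0.0006,"yaw":0},{"hand":-1,"dx":0,"dy":0,"dz":0,"yaw":0},{"hand":-1,"dx":0,"dy":0,"dz":0,"yaw":0}]'; python3 -m creep '[{"hand":0.2,"dx":0,"dy":0,"dz":0,"yaw":0},{"hand":0.2,"dx":0,"dy":0,"dz":0,"yaw":0},{"hand":0.2,"dx":0,"dy":0,"dz":0,"yaw":0},{"hand":0.2,"dx":0,"dy":0,"dz":0,"yaw":0},{"hand":0.2,"dx":0,"dy":0,"dz":0,"yaw":0},{"hand":0.2,"dx":0,"dy":0,"dz":0,"yaw":0}]'
python3 -m creep '[{"hand":0.2,"dx":0,"dy":0,"dz":-0.015,"yaw":0},{"hand":0.2,"dx":0,"dy":0,"dz":-0.03,"yaw":0},{"hand":0.2,"dx":0,"dy":0,"dz":-0.04,"yaw":0},{"hand":0.2,"dx":-0.03,"dy":0,"dz":-0.03,"yaw":0},{"hand":0.2,"dx":-0.03,"dy":0,"dz":0,"yaw":0},{"hand":0.2,"dx":0,"dy":0,"dz":0,"yaw":0},{"hand":0.2,"dx":0,"dy":0,"dz":0,"yaw":0}]'
python3 look.py d | sed -n '1,2p;/^-[98765432]0/p;/^-1[0123]0/p;/^0/p;/^10/p'
python3 - <<'E'
from fit import *
for n,(c,w) in dict(top=((240,280),45),side=((300,305),50)).items():
    im=cv2.imread(f'pics/{n}d.png'); x,y=c; cr=im[y-w:y+w,x-w:x+w]; cv2.imwrite(f'pics/{n}d_crop.png',cv2.resize(cr,(600,600),interpolation=cv2.INTER_CUBIC))
E
```

```text
t: 8.9
position: [515.5, -228.1, 42.9]
tcp_rot: [0.75, 0.662, -0.0, 0.0]
wrist_force: [-0.9, -3.2, 0.0]
width: 20.4
gripper_force: 61.7
t: 9.5
position: [515.7, -227.0, 42.7]
tcp_rot: [0.75, 0.662, 0.0, -0.0]
wrist_force: [0.2, 0.4, 0.7]
width: 51.5
gripper_force: 0.0
t: 10.2
position: [508.0, -287.4, 158.5]
tcp_rot: [0.75, 0.661, 0.0, 0.0]
wrist_force: [0.1, 0.0, -0.6]
width: 51.1
gripper_force: 0.0
t 10.2 pos [ 508.  -287.4  158.5] head 1.445 tilt [ 0.001 -0.    -1.   ] d tool mm [ 6.3 -0.4 78.5] yaw -0.002 F [ 0.1  0.  -0.6] T [ 0.04 -0.01 -0.01] w 51.1 j [ 0.83  0.27 -0.42  1.72  0.12  1.17  0.25]
top 0.25 182
-20 53 y [-11.9  -0.8  11. ] z [54.3 59.4 62.5]
0 34 y [-15.5 -10.4  14. ] z [57.6 60.6 62.4]
-130 62 y [-8.6  3.9 11. ] z [38.2 44.8 45.9]
-120 107 y [-9.6  2.5 11.1] z [36.4 43.8 45.8]
-110 80 y [-7.4  0.4  9. ] z [32.2 34.7 42.5]
-100 57 y [-5.4  3.9 11.4] z [27.  33.1 34.5]
-90 57 y [-4.1  6.1  8.8] z [26.2 33.  34.2]
-80 53 y [-5.4  3.8  8. ] z [26.8 33.  34.4]
-70 52 y [-4.   5.1  8.2] z [26.7 33.2 34.4]
-60 57 y [-4.1  4.8  8.4] z [26.7 33.1 34.6]
-50 28 y [-0.3  5.6 11.5] z [31.9 33.4 34.6]
-40 37 y [ 2.9  9.4 15. ] z [32.7 33.7 35.3]
-30 88 y [ 8.9 19.2 27.8] z [27.5 33.5 34.5]
-20 70 y [10.7 23.4 27.8] z [26.5 32.9 34.7]
0 88 y [-24.6  22.6  27.1] z [25.8 33.3 34.9]
10 150 y [-26.  -19.4  28.2] z [24.3 30.8 34.7]
```

View pics/topd_crop.png

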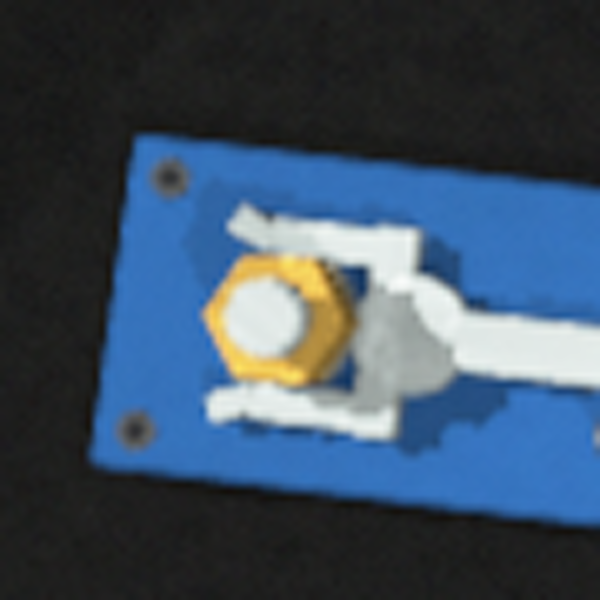

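View pics/sided_crop.png

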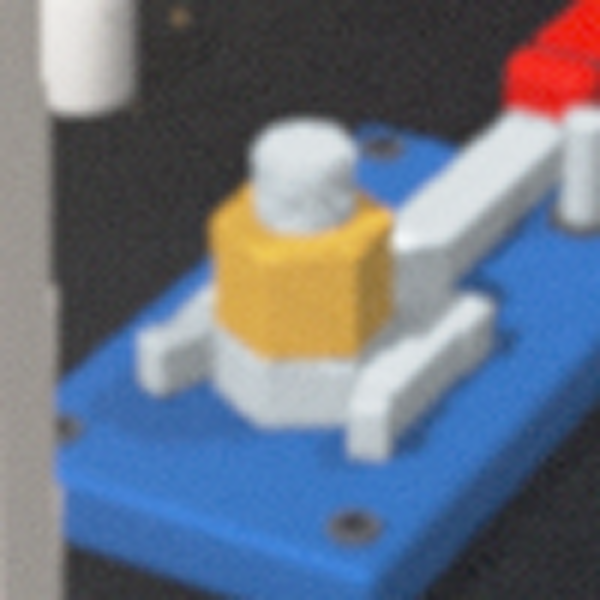

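The spanner is seated with the nut inside both jaw arms, and its throat touched at about 3 N. The brass hexagon is sharp in both crops, so I'll fit its angle by matching the silhouette.

```bash
cat > hexfit.py <<'E'
from fit import *
import sys; from scipy.optimize import minimize
tag=sys.argv[1]; R=18.48
for n in ['top','side']:
    im=cv2.imread(f'pics/{n}{tag}.png'); p,f,T=cam(n); W=np.linalg.inv(T); K=8
    hsv=cv2.cvtColor(im,cv2.COLOR_BGR2HSV); m=((hsv[...,0]>12)&(hsv[...,0]<28)&(hsv[...,1]>100)&(hsv[...,2]>70)).astype(np.uint8)
    x0,y0=dict(top=(210,250),side=(265,265))[n]; m=m[y0:y0+70,x0:x0+70]
    k,l,s,c=cv2.connectedComponentsWithStats(m); m=(l==1+np.argmax(s[1:,4])).astype(np.uint8)
    M=(cv2.resize(m*255,None,fx=K,fy=K,interpolation=cv2.INTER_CUBIC)>127).astype(np.uint8)
    h=cv2.convexHull(np.argwhere(M)[:,::-1].astype(np.int32)); M=cv2.fillConvexPoly(np.zeros_like(M),h,1)
    def iou(v):
        a=v[2]+np.arange(6)*np.pi/3
        P=np.array([[v[0]+R*np.cos(t),v[1]+R*np.sin(t),z,1] for t in a for z in (35.5,59.5)])@W.T
        uv=np.c_[p['cx']+f*P[:,0]/-P[:,2]-x0+.5,p['cy']-f*P[:,1]/-P[:,2]-y0+.5]*K
        D=cv2.fillConvexPoly(np.zeros_like(M),cv2.convexHull(uv.round().astype(np.int32)),1)
        return 1-(D&M).sum()/(D|M).sum()
    best=[]
    for a in np.arange(0,60,3):
        q=minimize(iou,[532.2,-89.6,np.radians(a)],method='Nelder-Mead',options=dict(initial_simplex=np.array([[532,-90,np.radians(a)],[535,-90,np.radians(a)],[532,-87,np.radians(a)],[532,-90,np.radians(a+4)]])))
        best.append((round(q.fun,3),q.x[:2].round(1).tolist(),round(q.x[2],3)))
    best.sort(key=lambda b:b[0]); print(n,best[:3])
E
python3 hexfit.py d; python3 hexfit.py 0
python3 -c "
from h import *
go(532.2,-89.6,125,1.447)"
```

```text
top [(np.float64(0.055), [532.0, -89.6], np.float64(0.423)), (np.float64(0.056), [532.0, -89.6], np.float64(0.439)), (np.float64(0.056), [532.0, -89.7], np.float64(0.429))]
side [(np.float64(0.094), [535.0, -93.4], np.float64(0.408)), (np.float64(0.095), [535.0, -93.6], np.float64(0.413)), (np.float64(0.095), [534.9, -93.5], np.float64(0.398))]
top [(np.float64(0.049), [531.9, -89.6], np.float64(0.429)), (np.float64(0.05), [531.9, -89.7], np.float64(0.446)), (np.float64(0.05), [531.9, -89.8], np.float64(0.451))]
side [(np.float64(0.088), [534.6, -93.3], np.float64(0.537)), (np.float64(0.088), [534.8, -93.8], np.float64(0.551)), (np.float64(0.088), [534.7, -93.4], np.float64(0.527))]
t 10.4 pos [ 508.5 -285.2  157.6] head 1.449 tilt [-0.     0.001 -1.   ] d tool mm [197.   -0.3  32.7] yaw 0.002 F [-0.2 -0.6 -0.5] T [ 0.02 -0.02  0.02] w 51.3 j [ 0.83  0.27 -0.43  1.72  0.12  1.17  0.25]
```

```bash
python3 -m creep '[{"hand":0.2,"dx":0.02,"dy":0,"dz":0,"yaw":0},{"hand":0.2,"dx":0.035,"dy":0,"dz":0.003,"yaw":0},{"hand":0.2,"dx":0.035,"dy":0,"dz":0.005,"yaw":0},{"hand":0.2,"dx":0.035,"dy":0,"dz":0.005,"yaw":0},{"hand":0.2,"dx":0.035,"dy":0,"dz":0.005,"yaw":0},{"hand":0.2,"dx":0.025,"dy":0,"dz":0.005,"yaw":0},{"hand":0.2,"dx":0.012,"dy":0,"dz":0.005,"yaw":0},{"hand":0.2,"dx":0,"dy":0,"dz":0.004,"yaw":-0.028},{"hand":0.2,"dx":0,"dy":0,"dz":0,"yaw":0},{"hand":0.2,"dx":0,"dy":0,"dz":0,"yaw":0}]'
python3 -c "
from h import *
go(532.1,-89.7,58,1.477)"
```

```text
t: 11.4
position: [532.3, -93.2, 125.5]
tcp_rot: [0.741, 0.671, -0.0, 0.0]
wrist_force: [-0.3, 0.6, 0.1]
width: 51.2
gripper_force: 0.0
t 11.4 pos [532.3 -93.2 125.5] head 1.472 tilt [-0.001 -0.001 -1.   ] d tool mm [ 3.5 -0.5 67.5] yaw -0.005 F [-0.3  0.6  0.1] T [-0.03 -0.   -0.06] w 51.2 j [ 0.62  0.23 -0.55  1.86  0.13  1.09 -0.08]
```

```bash
python3 -m creep '[{"hand":0.2,"dx":0.001,"dy":0,"dz":0.015,"yaw":-0.003},{"hand":0.2,"dx":0.001,"dy":0,"dz":0.02,"yaw":0},{"hand":0.2,"dx":0,"dy":0,"dz":0.015,"yaw":0},{"hand":0.2,"dx":0,"dy":0,"dz":0.01,"yaw":0},{"hand":0.2,"dx":0,"dy":0,"dz":0.005,"yaw":0},{"hand":0.2,"dx":0,"dy":0,"dz":0,"yaw":0},{"hand":0.2,"dx":0,"dy":0,"dz":0,"yaw":0}]'
python3 -c "
from h import *
go(532.1,-89.7,58,1.477)"
```

```text
t: 12.1
position: [533.2, -89.3, 61.1]
tcp_rot: [0.739, 0.673, 0.0, 0.0]
wrist_force: [-0.2, -0.8, 0.7]
width: 51.2
gripper_force: 0.0
t 12.1 pos [533.2 -89.3  61.1] head 1.478 tilt [ 0.001 -0.    -1.   ] d tool mm [-0.5 -1.1  3.1] yaw 0.001 F [-0.2 -0.8  0.7] T [0.05 0.   0.  ] w 51.2 j [ 0.59  0.31 -0.53  1.91  0.19  0.97 -0.13]
```

```bash
python3 -m creep '[{"hand":0.2,"dx":0,"dy":-0.001,"dz":0.0025,"yaw":0},{"hand":0.2,"dx":0,"dy":0,"dz":0,"yaw":0},{"hand":-1,"dx":0,"dy":0,"dz":0,"yaw":0},{"hand":-1,"dx":0,"dy":0,"dz":0,"yaw":0},{"hand":-1,"dx":0,"dy":0,"dz":0,"yaw":0},{"hand":-1,"dx":0,"dy":0,"dz":0,"yaw":0},{"hand":-1,"dx":0,"dy":0,"dz":0,"yaw":0},{"hand":-1,"dx":0,"dy":0,"dz":0,"yaw":0}]'
python3 -c "
from h import *
go(532.1,-89.7,58,1.477)"
```

```text
t: 12.9
position: [532.7, -89.2, 59.0]
tcp_rot: [0.739, 0.673, 0.001, 0.001]
wrist_force: [0.9, -0.4, 5.9]
width: 30.3
gripper_force: 61.8
t 12.9 pos [532.7 -89.2  59. ] head 1.478 tilt [ 0.002 -0.    -1.   ] d tool mm [-0.5 -0.5  1. ] yaw 0.001 F [ 0.9 -0.4  5.9] T [-0.08 -0.2  -0.01] w 30.3 j [ 0.59  0.31 -0.53  1.91  0.19  0.97 -0.13]
```

```bash
python3 -m creep '[{"hand":-1,"dx":0,"dy":0,"dz":0,"yaw":0.02},{"hand":-1,"dx":0,"dy":0,"dz":0,"yaw":0.03},{"hand":-1,"dx":0,"dy":0,"dz":0,"yaw":0.03},{"hand":-1,"dx":0,"dy":0,"dz":0,"yaw":0.03},{"hand":-1,"dx":0,"dy":0,"dz":0,"yaw":0.03},{"hand":-1,"dx":0,"dy":0,"dz":0,"yaw":0.03},{"hand":-1,"dx":0,"dy":0,"dz":0,"yaw":0.03}]'; python3 -c "
from h import *
go(532.1,-89.7,58,1.478)"
python3 -m creep '[{"hand":-1,"dx":0,"dy":0,"dz":0,"yaw":0.03},{"hand":-1,"dx":0,"dy":0,"dz":0,"yaw":0.03},{"hand":-1,"dx":0,"dy":0,"dz":0,"yaw":0.03},{"hand":-1,"dx":0,"dy":0,"dz":0,"yaw":0.03},{"hand":-1,"dx":0,"dy":0,"dz":0,"yaw":0}]'; python3 -c "
from h import *
go(532.1,-89.7,58,1.478)"
```

```text
t: 13.6
position: [532.9, -89.3, 59.0]
tcp_rot: [0.803, 0.596, 0.001, 0.001]
wrist_force: [1.3, -0.7, 5.5]
width: 30.7
gripper_force: 61.9
t 13.6 pos [532.9 -89.3  59. ] head 1.277 tilt [ 0.002 -0.001 -1.   ] d tool mm [-0.6 -0.6  1. ] yaw -0.201 F [ 1.3 -0.7  5.5] T [-0.01 -0.36  0.13] w 30.7 j [ 0.56  0.31 -0.5   1.91  0.18  0.96 -0.32]
t: 14.1
position: [533.0, -89.3, 59.0]
tcp_rot: [0.837, 0.547, 0.001, 0.001]
wrist_force: [2.6, -0.6, 4.5]
width: 30.6
gripper_force: 61.9
t 14.1 pos [533.  -89.3  59. ] head 1.157 tilt [ 0.003 -0.001 -1.   ] d tool mm [-0.7 -0.7  1. ] yaw -0.321 F [ 2.6 -0.6  4.5] T [-0.15 -0.53  0.06] w 30.6 j [ 0.54  0.3  -0.48  1.91  0.17  0.96 -0.43]
```

```bash
cat > q.py <<'E'
from h import *
import sys
s=r.state();print(round(s['t'],2),'head',round(heading()[0],3),'pos',s['position'].round(1),'F',np.round(s['wrist_force'],1),'T',np.round(s['torque'],2),'j7t',np.round(s['joint_torque'][-1],2),'w',round(s['width'],1))
E
python3 -m creep '[{"hand":-1,"dx":0,"dy":0,"dz":0,"yaw":0.03},{"hand":-1,"dx":0,"dy":0,"dz":0,"yaw":0.03},{"hand":-1,"dx":0,"dy":0,"dz":0,"yaw":0.03}]' >/dev/null; python3 q.py
python3 -m creep '[{"hand":-1,"dx":0,"dy":0,"dz":0,"yaw":0.02},{"hand":-1,"dx":0,"dy":0,"dz":0,"yaw":0.02},{"hand":-1,"dx":0,"dy":0,"dz":0,"yaw":0.02}]'>/dev/null; python3 q.py
```

```text
14.4 head 1.067 pos [533.  -89.3  59. ] F [ 2.8 -0.3  4.2] T [-0.16 -0.57  0.16] j7t 0.11 w 30.7
14.7 head 1.007 pos [533.1 -89.4  59. ] F [ 2.5 -0.9  4.1] T [-0.12 -0.64  0.18] j7t 0.01 w 30.6
```

```bash
for i in 1; do python3 -m creep '[{"hand":-1,"dx":0,"dy":0,"dz":0,"yaw":0.02},{"hand":-1,"dx":0,"dy":0,"dz":0,"yaw":0.02},{"hand":-1,"dx":0,"dy":0,"dz":0,"yaw":0.01}]'>/dev/null; python3 q.py; done
python3 -m creep '[{"hand":-1,"dx":0,"dy":0,"dz":0,"yaw":0.02},{"hand":-1,"dx":0,"dy":0,"dz":0,"yaw":0.02},{"hand":-1,"dx":0,"dy":0,"dz":0,"yaw":0.01}]'>/dev/null; python3 q.py
```

```text
15.0 head 0.957 pos [533.2 -89.4  59. ] F [ 3.4 -1.6  6.2] T [-0.21 -0.69  0.22] j7t -0.14 w 30.6
15.3 head 0.907 pos [533.2 -89.4  59. ] F [ 3.6 -0.6  4.7] T [-0.25 -0.8   0.15] j7t -0.14 w 30.5
```

```bash
python3 look.py e | sed -n '/^-[98765]0/p;/^-1[0123]0/p'; python3 q.py
```

```text
-130 72 y [-1.1  9.  19. ] z [40.8 43.8 45.4]
-120 71 y [-1.7  8.3 18.4] z [41.4 43.6 46.4]
-110 49 y [ 0.1  8.  15. ] z [29.4 32.4 40.2]
-100 52 y [-0.5  6.5 14.2] z [30.4 32.5 34.9]
-90 49 y [-0.7  6.7 13.3] z [29.6 32.  34.2]
-80 46 y [-1.2  4.6 11.4] z [30.3 32.8 34.5]
-70 49 y [-2.9  4.2 11.1] z [29.9 32.8 35.2]
-60 52 y [-3.7  3.6 10.8] z [30.9 32.8 35.2]
-50 62 y [-7.9  2.3 11.9] z [30.5 32.3 35.5]
-130 65 y [ 1.  13.7 20.7] z [36.5 44.5 46.1]
-120 119 y [-0.9 12.3 19.9] z [34.7 43.3 45.9]
-110 64 y [-0.1  7.3 18.2] z [32.  38.6 44.4]
-100 45 y [-0.4  7.8 23.7] z [32.3 33.9 46.6]
-90 67 y [-0.5 11.5 24.4] z [26.5 33.  42. ]
-80 61 y [-1.6  8.9 13.8] z [27.5 33.3 34.2]
-70 65 y [-1.5  9.5 13.2] z [26.1 33.1 34.2]
-60 64 y [-2.6  8.7 12.6] z [25.9 33.  34.3]
-50 50 y [-1.5  6.  12.4] z [32.3 33.8 34.7]
15.5 head 0.908 pos [533.2 -89.5  59. ] F [ 3.1 -1.5  4.9] T [-0.21 -0.77  0.09] j7t -0.09 w 30.6
```

```bash
python3 -m creep '[{"hand":-1,"dx":0,"dy":0,"dz":0,"yaw":0.02},{"hand":-1,"dx":0,"dy":0,"dz":0,"yaw":0.02},{"hand":-1,"dx":0,"dy":0,"dz":0,"yaw":0.01}]'>/dev/null; python3 q.py
python3 -m creep '[{"hand":-1,"dx":0,"dy":0,"dz":0,"yaw":0.02},{"hand":-1,"dx":0,"dy":0,"dz":0,"yaw":0.02},{"hand":-1,"dx":0,"dy":0,"dz":0,"yaw":0.01}]'>/dev/null; python3 q.py
```

```text
15.8 head 0.857 pos [533.2 -89.5  59. ] F [ 4.  -0.8  5.8] T [-0.32 -0.9   0.22] j7t -0.24 w 30.4
16.1 head 0.808 pos [533.3 -89.5  59. ] F [ 4.4 -2.7  6.1] T [-0.31 -0.99  0.39] j7t -0.34 w 30.7
```

```bash
python3 -m creep '[{"hand":-1,"dx":0,"dy":0,"dz":0,"yaw":0.02},{"hand":-1,"dx":0,"dy":0,"dz":0,"yaw":0.01},{"hand":-1,"dx":0,"dy":0,"dz":0,"yaw":0}]'>/dev/null; python3 q.py
```

```text
16.4 head 0.778 pos [533.3 -89.5  59. ] F [ 4.9 -1.   5. ] T [-0.32 -1.04  0.28] j7t -0.33 w 30.3
```

```bash
python3 -m creep '[{"hand":-1,"dx":0,"dy":0,"dz":0,"yaw":0.02},{"hand":-1,"dx":0,"dy":0,"dz":0,"yaw":0.02},{"hand":-1,"dx":0,"dy":0,"dz":0,"yaw":0}]'>/dev/null; python3 q.py
```

```text
16.7 head 0.738 pos [533.3 -89.6  59. ] F [ 4.5 -1.6  4.9] T [-0.34 -1.08  0.25] j7t -0.36 w 30.7
```

```bash
python3 -m creep '[{"hand":-1,"dx":0,"dy":0,"dz":0,"yaw":0.02},{"hand":-1,"dx":0,"dy":0,"dz":0,"yaw":0.02},{"hand":-1,"dx":0,"dy":0,"dz":0,"yaw":0}]'>/dev/null; python3 q.py
```

```text
17.0 head 0.698 pos [533.3 -89.6  59. ] F [ 5.2 -1.2  5. ] T [-0.35 -1.09  0.23] j7t -0.36 w 30.8
```

```bash
python3 -m creep '[{"hand":-1,"dx":0,"dy":0,"dz":0,"yaw":0.02},{"hand":-1,"dx":0,"dy":0,"dz":0,"yaw":0.02},{"hand":-1,"dx":0,"dy":0,"dz":0,"yaw":0}]'>/dev/null; python3 q.py
```

```text
17.3 head 0.658 pos [533.4 -89.6  59. ] F [ 5.7 -1.9  5.2] T [-0.36 -1.06  0.26] j7t -0.36 w 30.4
```

```bash
python3 -m creep '[{"hand":-1,"dx":0,"dy":0,"dz":0,"yaw":0.02},{"hand":-1,"dx":0,"dy":0,"dz":0,"yaw":0.02},{"hand":-1,"dx":0,"dy":0,"dz":0,"yaw":0}]'>/dev/null; python3 q.py
```

```text
17.6 head 0.619 pos [533.4 -89.7  59. ] F [ 5.  -2.3  5.4] T [-0.4  -1.1   0.44] j7t -0.57 w 30.7
```

```bash
python3 -m creep '[{"hand":-1,"dx":0,"dy":0,"dz":0,"yaw":0.02},{"hand":-1,"dx":0,"dy":0,"dz":0,"yaw":0.02},{"hand":-1,"dx":0,"dy":0,"dz":0,"yaw":0}]'>/dev/null; python3 q.py
```

```text
17.9 head 0.58 pos [533.4 -89.6  59. ] F [ 4.9 -2.8  4.8] T [-0.43 -1.07  0.71] j7t -0.81 w 30.7
```

```bash
python3 -m creep '[{"hand":-1,"dx":0,"dy":0,"dz":0,"yaw":0.02},{"hand":-1,"dx":0,"dy":0,"dz":0,"yaw":0.02},{"hand":-1,"dx":0,"dy":0,"dz":0,"yaw":0}]'>/dev/null; python3 q.py
```

```text
18.2 head 0.54 pos [533.5 -89.7  59. ] F [ 5.5 -1.8  4.1] T [-0.48 -1.15  0.91] j7t -1.01 w 30.6
```

```bash
python3 -m creep '[{"hand":-1,"dx":0,"dy":0,"dz":0,"yaw":0.015},{"hand":-1,"dx":0,"dy":0,"dz":0,"yaw":0},{"hand":-1,"dx":0,"dy":0,"dz":0,"yaw":0}]'>/dev/null; python3 q.py; python3 -m creep '[{"hand":-1,"dx":0,"dy":0,"dz":0,"yaw":0},{"hand":-1,"dx":0,"dy":0,"dz":0,"yaw":0}]'>/dev/null;python3 q.py;python3 look.py f | sed -n '/^-[98765]0/p;/^-1[0123]0/p'; python3 q.py
python3 - <<'E'
import cv2
im=cv2.imread('pics/sidef.png'); cv2.imwrite('pics/sidef_crop.png',cv2.resize(im[200:350,230:430],(800,600),interpolation=cv2.INTER_CUBIC))
E
```

```text
18.5 head 0.526 pos [533.5 -89.7  59. ] F [ 5.3 -1.9  4.3] T [-0.49 -1.1   1.04] j7t -1.04 w 31.1
18.7 head 0.526 pos [533.5 -89.7  59. ] F [ 5.1 -2.7  4.5] T [-0.46 -1.14  1.07] j7t -1.04 w 30.3
-130 68 y [ 0.8 10.5 19.4] z [41.3 43.9 46.4]
-120 65 y [ 0.1  8.6 18.4] z [41.3 44.3 46.3]
-110 48 y [ 0.7  8.  15.1] z [30.5 32.8 41.8]
-100 52 y [-0.9  6.5 14.1] z [29.4 32.2 34.6]
-90 50 y [-1.6  6.4 12.9] z [30.3 32.5 35.2]
-80 50 y [-2.3  4.4 11.8] z [29.8 32.9 35.2]
-70 51 y [-3.   4.2 11.1] z [30.1 32.6 34.5]
-60 50 y [-3.5  3.6 10.8] z [29.8 32.2 34.4]
-50 58 y [-7.5  2.3 10.7] z [30.9 33.2 35.3]
-130 65 y [ 1.5 14.6 21.1] z [37.4 44.4 45.8]
-120 108 y [-1.  11.8 20.5] z [35.5 43.5 46. ]
-110 63 y [ 1.2  7.2 18.6] z [32.4 39.1 44.2]
-100 36 y [-0.1  6.3 12.4] z [32.  33.4 34.3]
-90 55 y [ 0.1 10.1 14.9] z [27.3 33.4 34.3]
-80 63 y [-1.4  9.4 14.2] z [26.7 33.  34.3]
-70 62 y [-0.5  9.6 13.4] z [26.7 33.3 34.4]
-60 65 y [-2.   8.6 12.6] z [26.  33.3 34.2]
-50 50 y [-2.5  5.7 12.5] z [31.2 33.5 34.4]
18.9 head 0.526 pos [533.5 -89.7  59. ] F [ 6.  -2.6  4.6] T [-0.53 -1.09  1.03] j7t -1.04 w 30.4
```

View pics/sidef_crop.png

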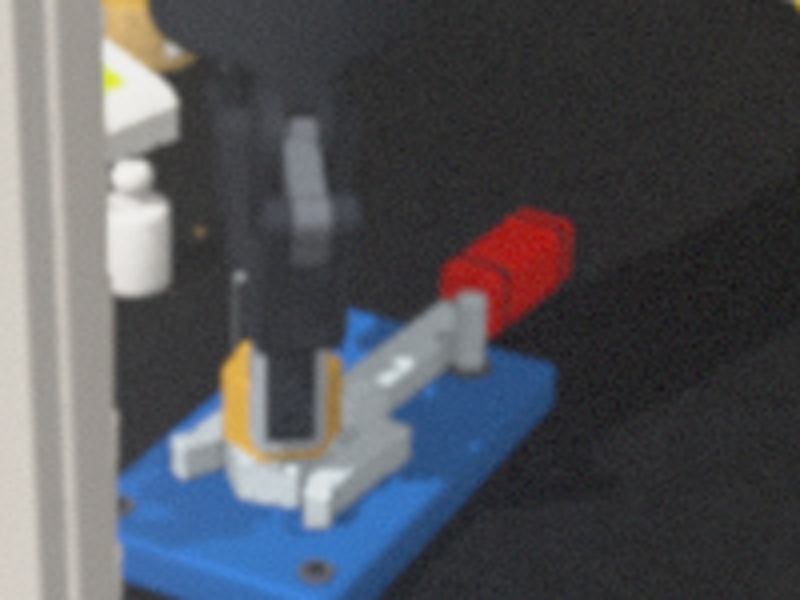

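The picture shows the handle against the post at (470,330) and the finger pads on the brass nut only. Torque is steady at about 1.05 N m, so I'll release and back off.

```bash
python3 -m creep '[{"hand":0.2,"dx":0,"dy":0,"dz":0,"yaw":0},{"hand":0.2,"dx":0,"dy":0,"dz":0,"yaw":0},{"hand":0.2,"dx":0,"dy":0,"dz":0,"yaw":0},{"hand":0.2,"dx":0,"dy":0,"dz":0,"yaw":0},{"hand":0.2,"dx":0,"dy":0,"dz":0,"yaw":0},{"hand":0.2,"dx":0,"dy":0,"dz":-0.015,"yaw":0},{"hand":0.2,"dx":0,"dy":0,"dz":-0.03,"yaw":0},{"hand":0.2,"dx":0,"dy":0,"dz":-0.04,"yaw":0},{"hand":0.2,"dx":0,"dy":0,"dz":-0.03,"yaw":0},{"hand":0.2,"dx":0,"dy":0,"dz":0,"yaw":0},{"hand":0.2,"dx":0,"dy":0,"dz":0,"yaw":0},{"hand":0.2,"dx":0,"dy":0,"dz":0,"yaw":0}]'; python3 look.py g | sed -n '/^-[98765]0/p;/^-*[12]*0/p'
python3 hexfit.py g
python3 - <<'E'
import cv2
im=cv2.imread('pics/sideg.png'); cv2.imwrite('pics/sideg_crop.png',cv2.resize(im[200:350,230:430],(800,600),interpolation=cv2.INTER_CUBIC))
E
```

```text
t: 20.1
position: [531.1, -89.0, 172.7]
tcp_rot: [0.966, 0.258, -0.001, -0.0]
wrist_force: [0.4, -0.1, -0.4]
width: 51.7
gripper_force: 0.0
-120 68 y [-0.7  8.4 18.5] z [41.3 43.5 46.2]
-110 48 y [ 0.4  7.8 14.9] z [30.8 32.8 42.8]
-100 47 y [ 0.2  6.8 13.6] z [30.4 32.4 34.5]
-90 49 y [-0.7  6.6 13.4] z [29.3 32.2 34.4]
-80 50 y [-1.2  5.4 12.9] z [30.2 32.6 34.4]
-70 48 y [-2.4  5.2 11.9] z [30.4 32.5 35.6]
-60 52 y [-3.5  3.4 11.2] z [30.8 32.3 35.1]
-50 60 y [-9.2  1.8 10.4] z [29.3 32.7 36.2]
-20 66 y [-20.4  16.9  26.9] z [30.4 33.1 35.6]
-10 33 y [17.6 21.6 26.4] z [30.4 33.1 35.6]
0 27 y [17.  20.9 24.8] z [30.7 33.  35. ]
10 11 y [18.1 21.6 23.6] z [32.5 33.3 34.6]
-120 118 y [-0.8 11.2 20. ] z [35.3 43.8 46. ]
-110 66 y [ 0.6  6.9 19. ] z [32.3 37.8 43.8]
-100 37 y [ 0.3  7.6 17.4] z [32.3 33.5 47.2]
-90 58 y [ 0.1 11.  14.9] z [26.5 33.1 35.1]
-80 63 y [-0.5 10.  14.6] z [26.6 32.9 34.7]
-70 63 y [-1.2  8.8 13.2] z [26.5 33.1 34.5]
-60 66 y [-3.1  8.  12.2] z [26.9 33.3 34.6]
-50 54 y [-2.1  5.2 12.2] z [32.2 33.7 34.6]
-20 94 y [11.2 24.1 29.5] z [26.  32.9 34.8]
-10 63 y [-24.3  25.6  27.3] z [26.8 33.3 35. ]
0 113 y [-25.2  19.9  26.6] z [25.9 33.2 35.3]
10 137 y [-28.8 -21.1  26.9] z [24.7 31.7 35. ]
top [(np.float64(0.504), [530.6, -91.3], np.float64(0.345)), (np.float64(0.504), [528.8, -91.9], np.float64(0.353)), (np.float64(0.504), [530.2, -91.3], np.float64(0.532))]
side [(np.float64(0.072), [534.6, -93.7], np.float64(0.593)), (np.float64(0.072), [534.5, -93.7], np.float64(0.588)), (np.float64(0.072), [534.5, -93.6], np.float64(0.618))]
```

View pics/sideg_crop.png

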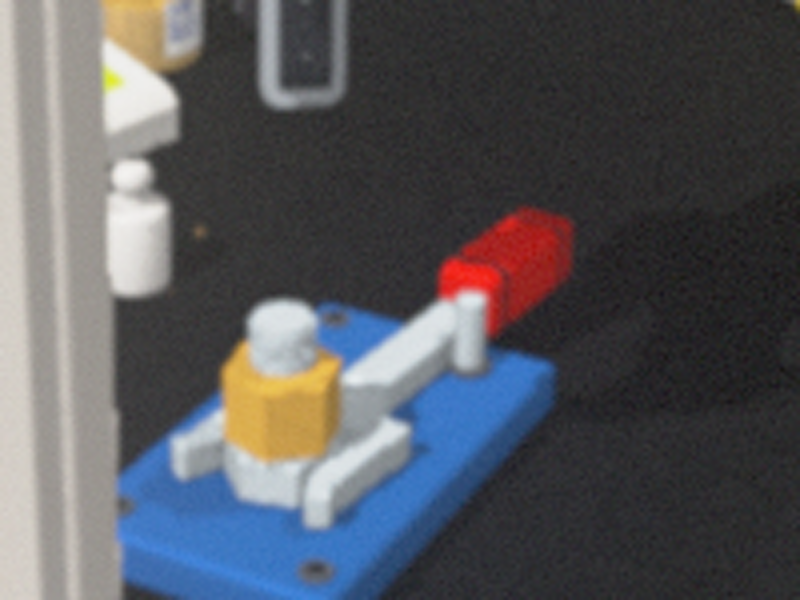

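The spanner still lies flat on the nut with its handle at the post at (468,320), and the gripper is clear above everything.

```bash
python3 -c "
from rig import r
print(r.sign_off())"
```

```text
the job is handed in; nothing more can be done
None
```

The job is handed in, verdict not shown: the jam nut read about 1.05 N m at the wrist, and the spanner was left flat on the lower nut with its handle at the post and the gripper clear.

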